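Close the seed portioner with its shutter

TASK

Close the seed portioner: pick up the red-handled shutter and slide its plate, nose first, into the portioner's slot until you feel it come up firmly against the stop hidden inside, then let go and leave it fully home. The stop is sprung and is set at a different depth every shift, so go gently and do not ram or force anything; leave everything else on the table, the blue-handled spare included, where it is.

Things in the scene. Friction and masses are not known exactly. Their poses are not given: they have to be found in the camera images.
- portioner: Fixed bench seed portioner: steel hopper (120 x 150 mm, top 236 mm above the table) on a low frame, with a horizontal aluminium slot at its foot. Origin: on the table, directly below the middle of the slot mouth. +x points horizontally INTO the slot, z up. The slot is covered from x = 0 on (cover top 73 mm above the table); the hopper body starts at x = 78 mm.
- slot_mouth (a point): Middle of the slot mouth, on the slot floor, 56 mm above the table. +x into the slot. Slot 43 mm wide, 11 mm high. Hidden inside, its front 75 to 110 mm in from the mouth (different each time, not measured), is the stop: a rubber-faced sprung buffer, 2.5 N per mm, 8 mm of travel, that springs back. Drag before the stop is mostly under 3 N; over 18 N on the stop is ramming.
- tray_front (a point): Middle of the front edge of the open tray before the mouth, level with the slot floor; +x into the slot. The tray floor runs 70 mm from here to the mouth between two cheeks 16 mm tall, 56 mm apart here and narrowing evenly to 43 mm at the mouth. A yellow lip above the mouth slopes from 11 mm above the floor at the mouth to 19 mm, 12 mm out, and guides the plate under the cover.
- shutter: Red-handled shutter, loose, 0.2 to 0.42 kg: flat steel plate 180 mm long (x), 40 wide (y), 8 thick, lying flat, with an upright red grip at its tail. Origin: centre of the plate's underside; +x to the nose (its end at x = +90 mm; the last 10 mm is 32 mm wide), z up.
- shutter_grip (a point): Middle of the red grip, 52 mm above the plate's underside, at x = -70 mm of the shutter, axes as the shutter's. The grip is a block 18 mm thick along x, 30 mm wide along y, its top 70 mm above the plate's underside. Closing the fingers on it along x holds the plate firmly.
- shutter_nose (a point): Middle of the nose end face of the red-handled shutter, 4 mm above the underside. Axes as the shutter's.
- spare: Bystander. The blue-handled spare shutter, of the same form but with a plate 52 mm wide: it belongs to another machine and does not fit. Loose, lying beside the red one (which of the two lies nearer the robot changes). Origin and axes as the shutter's.
- brush: Bystander. Wooden bench brush with pale bristles, 260 x 55 x 65 mm, lying bristles down, long along its x. Origin at the centre of its underside.
- rolling_pin: Bystander. Wooden rolling pin, 360 mm long along its x, 48 mm thick. Origin at the centre of its underside.
- scraper: Bystander. Steel dough scraper, 110 x 130 mm blade lying flat, black grip along one edge, 18 mm tall. Origin at the centre of its underside.
- jar: Bystander. Glass jar with red lid, 84 mm across, 130 mm tall. Origin at the centre of its underside.
- bun0: Bystander. Bread roll, 72 mm across, 46 mm tall, on the red board. Origin at the centre of its underside.
- bun1: Bystander. Bread roll, as the first, on the red board. Origin at the centre of its underside.
- bun2: Bystander. Bread roll, as the first, on the red board. Origin at the centre of its underside.
There are look-alikes about, which are no part of the job. Leave any pink or turquoise look-alike of the shutter alone.

How it is judged (in metres and radians):
On the way, in this order (a step that is already met when the one before it is completed fails the run):
1. the nose of the red-handled shutter is 20 mm or more inside the slot (x of shutter_nose in the frame of portioner above 0.02 m and y of shutter in the frame of portioner between -0.004 and 0.004 m and z of shutter in the frame of portioner between 0.053 and 0.0605 m and angle between the x axis of shutter and the x axis of portioner, either way round below 0.08 rad), for 0.1 s.
2. the shutter presses on the hidden stop with 4 N or more for 0.1 s (contact force between shutter and hidden_stop_c0 above 4 N and y of shutter in the frame of portioner between -0.004 and 0.004 m and z of shutter in the frame of portioner between 0.053 and 0.0605 m and angle between the x axis of shutter and the x axis of portioner, either way round below 0.08 rad), for 0.1 s.
At the end, for the whole second after the job is handed in: The red-handled shutter lies in the slot, nose inwards and plate on the slot floor, with its nose within 3 mm of the hidden stop, in line with the slot (within 0.08 rad and 4 mm sideways), let go and at rest (x of hidden_stop_c0 in the frame of shutter below 0.098 m and x of shutter_nose in the frame of portioner above 0.07 m and y of shutter in the frame of portioner between -0.004 and 0.004 m and z of shutter in the frame of portioner between 0.053 and 0.0605 m and angle between the x axis of shutter and the x axis of portioner, either way round below 0.08 rad and linear speed of shutter below 0.01 m/s and contact force between shutter and the fingers below 0.05 N); the robot touches nothing.
It fails at once if the shutter is rammed: it presses on the hidden stop with more than 18 N (contact force between shutter and hidden_stop_c0 above 18 N).
It fails at once if the shutter is forced against the portioner's frame with more than 25 N (contact force between shutter and portioner above 25 N).
It fails at once if another thing on the table is moved by more than 20 mm (distance of any of spare, brush, rolling_pin, scraper, jar, bun0, bun1, bun2 from where it was at the start of the episode above 0.02 m).
It also fails if it takes over 64 s, if anything falls off the work surface, if the arm or the gripper's body presses on something with over 40 N, if the wrist force passes 120 N, or if a joint passes its speed limit or range.

ROBOT

A 6-joint arm with a two-finger parallel gripper is mounted at the origin on the work surface. World frame = base frame: x ahead of the robot, y to its left, z up, the work surface at z = 0. Lengths are in m, angles in degrees, forces in N, time in s.
With the tool pointing down it reaches from about 0.375 to 0.9 m from the base axis. Payload 3.1 kg.
Tool frame: the origin (TCP) lies on the centre line of the jaws, within the pads' length; the fingertips stand 17 mm ahead of it and the grasp point (between the pads) lies 2 mm behind it; z points along the fingers, y is the line along which they close (so a half turn about z gives the same grasp; the last joint's range is limited). The gripper opens to 87 mm and grips with 3 to 60 N. Pads are 19 mm wide; open, the fingers measure 117 mm over their backs; the gripper's body (75 mm by 190 mm) begins 51 mm behind the grasp point.
Start: joints at [-79.326, 30.224, 82.088, -0, 67.689, -10.227], TCP at [0.223, -0.584, 0.24] pointing down, gripper open.
Joint ranges: [-176.69, 176.69], [-43.24, 126.21], [12.49, 139.97], [-82, 262], [0, 151.66], [-163.58, 163.58]. Speed limits (degrees/s): [159.86, 159.86, 180, 180, 180, 180].

INTERFACE

Orientations are given as a 3x3 rotation matrix whose columns are the frame's x, y, z axes.
In Python, from rig import bot, imaging, finder gives the robot as it stands. The module is installed in compiled form; this text tells all that it offers.
- The arm moves only by the tool play_rows, never from a script. Its argument "motion" is a list that holds one entry, the list of rows, each a list of 6 numbers: the shift along the tool's x, y, z in fractions of the full range, 1 being 0.6 m, then the turn, a rotation vector about the tool's x, y, z in fractions of the full range, 1 being 60 degrees. In form: [[[dx, dy, dz, wx, wy, wz], ...]]. A call has 1 to 8 rows; each row is the pose to reach, as a shift and turn from the pose commanded when the call began, along the tool's axes at that moment; what a row does not reach only later rows make up. A row lasts 1/12 s, in which the tool goes at most 41.7 mm and 7.16 degrees, less where a joint would pass 70% of its speed; a pose out of reach is approached as far as the arm can. Shift and turn numbers lie between -1 and 1, and a call with a number outside is refused. A call with a gripper value outside its range is refused whole. "fingers" is the finger opening in m, from 0 to 0.087, set as the call begins (left out, the last holds). The fingers move at their own pace and stop on an object; the grip force is fixed at half the most. Time passes only in rows, so rows that repeat a pose let the fingers close. It gives the time, the measured TCP pose, the force, the opening and the grip force at its end, in the units of the state.
- bot.read_state(): the state, without advancing time (a new reading comes with each control period).
- imaging.capture(name): name is "side" or "top" or "wrist"; returns a dict with "frame" (480x640x3 uint8, red, green, blue), "camera_matrix" (3x3 intrinsics, pixels), "R" (3x3) and "t" (3): a world point X has camera coordinates R X + t. Camera axes: x right, y down, z forward; pixel columns grow to the right and rows downward; lengths in m; the calibration is good to about 2 mm. A picture is of the moment at which its call begins. There is no depth.
- bot.hand_in(): hands the job in; it is judged then, once.
Trained networks look in the newest picture that a camera, given by its name, has taken for a name from the list of things; names that differ only in an ending like _2 or _b are one class to them, and where a whole thing is asked for, a point or a joint stands for the part that bears it (a point fixed in the world has none). Each returns a list of dicts, best first, with "confidence" (0 to 1); they miss things now and then, are a little off and sometimes report something else, mostly with a low value. They report only what shows in the picture. A call takes as long as a camera call. They do not tell look-alikes from the thing itself.
- finder.recognise(camera, name): "at" ([x, y, z] in m, in world coordinates, good to about 4 mm: the middle of the surface that is visible of it).
- finder.outline_of(camera, name): "pixels" (480x640 bool, what is visible of it).
The state is a dict: "time_s": time; "joint_positions": joint angles; "qvel": joint speeds; "tau": joint torques, N m; "position": TCP position; "tcp_rot": TCP orientation; "force": force on the tool from outside, world axes, zero at the start; "moment": the same for the moment, N m; "opening": opening from 0.0 (shut) to 1.0 (fully open); "grasp_force": force on a finger pad.
Only numpy, scipy, OpenCV 4.12 (cv2) and the standard library are available. Lean on these libraries where they do the work, as an engineer would, in place of code of your own. Each camera call takes 0.05 s, during which the arm holds its last target. There are 200 camera calls.

## Working session

There is one attempt and no reset: what is moved stays moved. The work goes in short steps, Python scripts to look and compute and a tool call to move; the robot and the scene stay as the last step left them, time stands still between calls to the robot, and variables do not carry over. Pictures are saved under pics/ and viewed, at most 10 in all, crops included, and the job is handed in when it is done.

Besides the shell and the picture viewer there is one more tool, called after ">>>" as name([rows], argument=value, ...), one row to a line, values as JSON. play_rows: Moves the arm, as the interface text tells. Its arguments: {"type":"object","properties":{"motion":{"type":"array"},"fingers":{"type":"number"}},"required":["motion"]}

```bash
mkdir -p pics
python3 - <<'E'
from rig import bot, imaging, finder
import cv2,numpy as np
s=bot.read_state(); print(s['time_s'],s['position'],np.round(s['tcp_rot'],3),s['opening'],s['force'])
for c in ("top","side"):
    d=imaging.capture(c); cv2.imwrite(f'pics/{c}0.png',d['frame'][:,:,::-1])
    print(c,np.round(d['camera_matrix'],1).tolist(),np.round(d['R'],3).tolist(),np.round(d['t'],3).tolist())
    for n in ("shutter","shutter_grip","shutter_nose","spare","portioner","slot_mouth","tray_front"):
        print(n,[(round(r['confidence'],2),np.round(r['at'],3).tolist()) for r in finder.recognise(c,n)[:4]])
E
```

```text
0.0 [ 0.22290527 -0.58314132  0.23856165] [[ 0.934  0.357 -0.   ]
 [ 0.357 -0.934  0.002]
 [ 0.    -0.002 -1.   ]] 1.000099183317119 [-0.13794784  0.28693062  0.31726698]
top [[466.2, 0.0, 309.9], [0.0, 466.2, 236.9], [0.0, 0.0, 1.0]] [[-0.001, -1.0, 0.003], [-0.988, 0.0, -0.157], [0.157, -0.003, -0.988]] [0.029, 0.563, 1.537]
shutter [(0.88, [0.295, 0.187, 0.009]), (0.75, [0.59, -0.245, 0.01]), (0.65, [0.303, -0.288, 0.006])]
shutter_grip [(0.88, [0.583, -0.244, 0.007]), (0.61, [0.293, 0.185, 0.014]), (0.51, [0.307, -0.289, 0.007])]
shutter_nose [(0.84, [0.585, -0.239, 0.005]), (0.79, [0.306, -0.291, 0.013]), (0.59, [0.29, 0.189, 0.005])]
spare [(0.57, [0.452, -0.227, 0.007])]
portioner []
slot_mouth [(0.87, [0.499, 0.151, 0.223])]
tray_front [(0.89, [0.497, 0.156, 0.22])]
side [[584.0, 0.0, 321.5], [0.0, 584.0, 236.4], [0.0, 0.0, 1.0]] [[-0.994, -0.112, -0.014], [-0.072, 0.724, -0.686], [0.087, -0.681, -0.727]] [0.551, 0.073, 1.883]
shutter [(0.92, [0.305, 0.203, 0.009]), (0.91, [0.284, -0.228, 0.008]), (0.67, [0.588, -0.254, 0.008])]
shutter_grip [(0.81, [0.585, -0.256, 0.007]), (0.72, [0.301, 0.201, 0.008]), (0.66, [0.285, -0.233, 0.006]), (0.62, [0.504, 0.505, 0.044])]
shutter_nose [(0.98, [0.582, -0.252, 0.008]), (0.72, [0.287, -0.234, 0.006]), (0.67, [0.304, 0.194, 0.009])]
spare [(0.7, [0.45, -0.235, 0.011])]
portioner [(0.61, [0.503, 0.24, 0.211])]
slot_mouth [(0.92, [0.504, 0.241, 0.207])]
tray_front [(0.67, [0.505, 0.242, 0.204])]
```

View pics/top0.png

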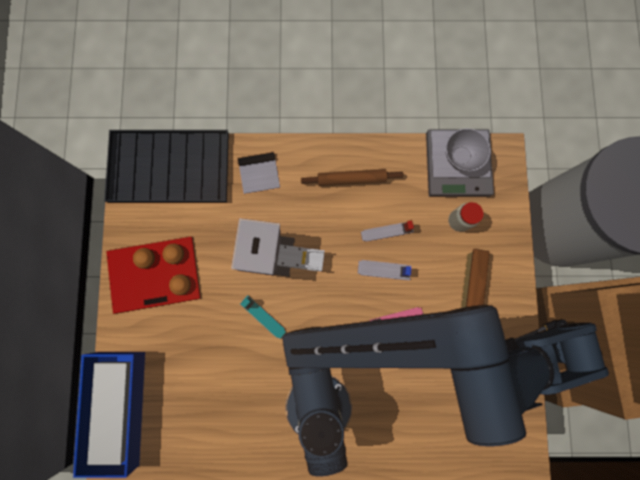

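View pics/side0.png

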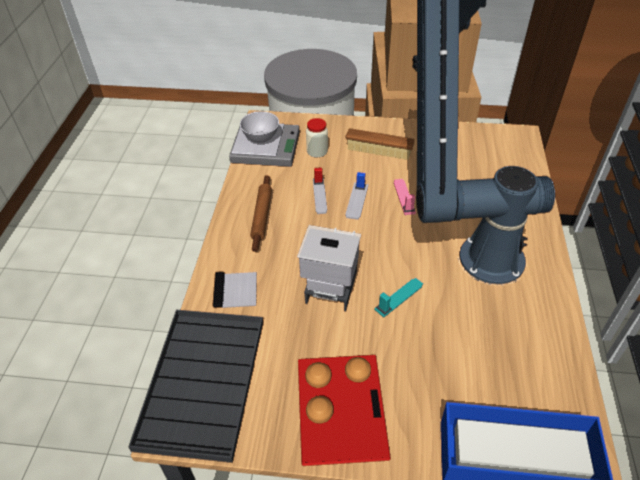

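Top picture: four candidates are red-handled (388,231), blue spare (385,270), pink look-alike (400,315) and turquoise look-alike (263,317). I choose the red one, with its grip at (408,226) and nose to the left. The portioner's hopper is at (257,247) and its tray opens right at (315,260). The side picture agrees: red grip at (319,175), portioner at (330,260). Next is a close crop and rough measurement.

```bash
cat > h.py <<'E'
from rig import bot, imaging, finder
import cv2,numpy as np
def ray(d,u,v,z):
    K,R,t=[np.array(d[k],float) for k in('camera_matrix','R','t')]
    c=-R.T@t; r=R.T@np.linalg.solve(K,[u,v,1.]); return c+r*(z-c[2])/r[2]
def proj(d,X):
    p=np.array(d['camera_matrix'])@(np.array(d['R'])@np.array(X,float)+np.array(d['t'])); return p[:2]/p[2]
def redmask(d,h=(0,)):
    hsv=cv2.cvtColor(d['frame'],cv2.COLOR_RGB2HSV)
    return (((hsv[...,0]<8)|(hsv[...,0]>172))&(hsv[...,1]>150)&(hsv[...,2]>70)).astype('u1')
E
python3 - <<'E'
from h import *
d=imaging.capture('top')
c=cv2.resize(d['frame'][205:295,225:425],None,fx=4,fy=4,interpolation=cv2.INTER_CUBIC)
cv2.imwrite('pics/crop1.png',c[:,:,::-1])
m=redmask(d); n,l,st,ce=cv2.connectedComponentsWithStats(m)
for i in range(1,n):
    if st[i,4]>15: print(st[i],ce[i],ray(d,*ce[i],.06).round(3))
for r in finder.outline_of('top','shutter')[:3]:
    ys,xs=np.nonzero(r['pixels']); print(r['confidence'],cv2.minAreaRect(np.c_[xs,ys].astype('f')))
for u,v in((325,260),(303,259),(280,256)): print(ray(d,u,v,.056).round(3))
E
```

```text
[461 202  23  22 384] [471.7890625 212.8828125] [ 0.642 -0.521  0.06 ]
[405 221   9  10  67] [408.79104478 225.47761194] [ 0.599 -0.305  0.06 ]
[ 106  237   94   77 4414] [149.49614862 276.22949705] [0.429 0.56  0.06 ]
0.75 ((262.39434814453125, 316.56982421875), (52.706520080566406, 12.101613998413086), 42.51044845581055)
0.67 ((386.53656005859375, 230.67074584960938), (12.292374610900879, 52.17274475097656), 77.90524291992188)
0.54 ((400.8385314941406, 312.70770263671875), (6.573841094970703, 40.435325622558594), 82.87498474121094)
[ 0.483 -0.022  0.056]
[0.486 0.051 0.056]
[0.496 0.128 0.056]
```

View pics/crop1.png

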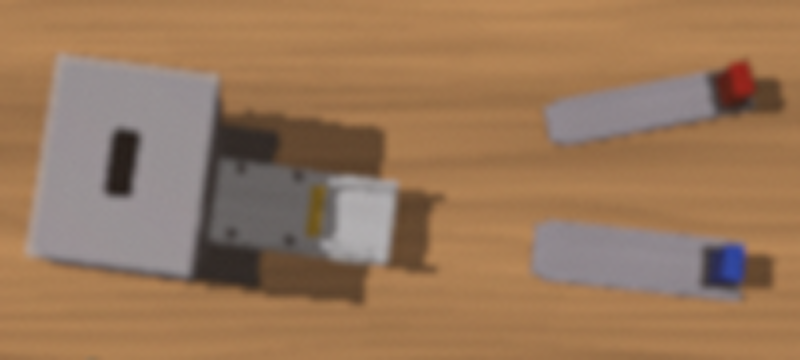

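The crop confirms the choice: red grip at crop (735,83), narrow plate, nose left at (548,125). The tray front is at crop (393,222) and the slot leads left. I'm moving above the shutter for a wrist look.

Careful with the scale: shifts go in shares of 0.6 m and turns go in shares of 60 degrees. That gives: 0.296 m is 0.4933, -0.04 m is -0.0667, 8 degrees is 0.1333.

>>> play_rows([
  [[0.0617, -0.02, -0.0083, 0, 0, 0.0167], [0.1233, -0.04, -0.0167, 0, 0, 0.0333], [0.185, -0.06, -0.025, 0, 0, 0.05], [0.2467, -0.08, -0.0333, 0, 0, 0.0667], [0.3083, -0.1, -0.0417, 0, 0, 0.0833], [0.37, -0.12, -0.05, 0, 0, 0.1], [0.4317, -0.14, -0.0583, 0, 0, 0.1167], [0.4933, -0.16, -0.0667, 0, 0, 0.1333]],
])

```text
time_s: 1.57
position: [0.4665, -0.3871, 0.28]
tcp_rot: [[0.975, 0.222, 0.0], [0.222, -0.975, -0.0], [0.0, 0.0, -1.0]]
force: [-0.4, -0.5, 0.1]
opening: 1.0
grasp_force: 0.0
```

Run:
```python
from h import *
s=bot.read_state();R=s['tcp_rot']
for k in('time_s','position','force'):print(s[k])
print(R.round(3), (R.T@(np.array([.585,-.28,.28])-s['position'])).round(3))
```

```text
1.5667
[ 0.46653727 -0.38711822  0.27997329]
[-0.41339031 -0.5409376   0.06430443]
[[ 0.975  0.222  0.   ]
 [ 0.222 -0.975 -0.   ]
 [ 0.     0.    -1.   ]] [ 0.139 -0.078 -0.   ]
```

To row units: 0.139 m is 0.2317, -0.078 m is -0.13, 1.5 degrees is 0.025.

>>> play_rows([
  [[0.0567, -0.0333, 0, 0, 0, 0.0083], [0.115, -0.065, 0, 0, 0, 0.0167], [0.1733, -0.0983, 0, 0, 0, 0.025], [0.2317, -0.13, 0, 0, 0, 0.025], [0.2317, -0.13, 0, 0, 0, 0.025], [0.2317, -0.13, 0, 0, 0, 0.025]],
])

```text
time_s: 2.07
position: [0.5847, -0.2795, 0.2793]
tcp_rot: [[0.979, 0.202, -0.0], [0.202, -0.979, -0.0], [-0.0, 0.0, -1.0]]
force: [-0.2, 0.0, -0.2]
opening: 0.999
grasp_force: 0.0
```

Run:
```python
from h import *
d=imaging.capture('wrist');cv2.imwrite('pics/w1.png',d['frame'][:,:,::-1]);np.save('w1.npy',d,allow_pickle=True)
t=imaging.capture('top');np.save('t1.npy',t,allow_pickle=True)
s=bot.read_state();print(s['position'],s['force'],s['qvel'].round(2), d['R'].round(3),-d['R'].T@d['t'])
for n in("shutter","shutter_grip"):
  for r in finder.outline_of('wrist',n)[:3]:
    ys,xs=np.nonzero(r['pixels']); print(n,r['confidence'],cv2.minAreaRect(np.c_[xs,ys].astype('f')))
```

```text
[ 0.5828312  -0.2817441   0.27931975] [ 0.25625661  0.50423238 -0.63332596] [-1.65 -0.35  0.38  0.12 -0.    0.02] [[ 0.202 -0.979 -0.   ]
 [-0.947 -0.195  0.255]
 [-0.25  -0.051 -0.967]] [ 0.65174731 -0.26643133  0.42406403]
shutter 0.78 ((287.70574951171875, 203.94786071777344), (156.0506134033203, 41.35295867919922), 1.3019527196884155)
shutter_grip 0.87 ((287.4306640625, 203.1637725830078), (155.98963928222656, 40.75629806518555), 2.385944128036499)
```

View pics/w1.png

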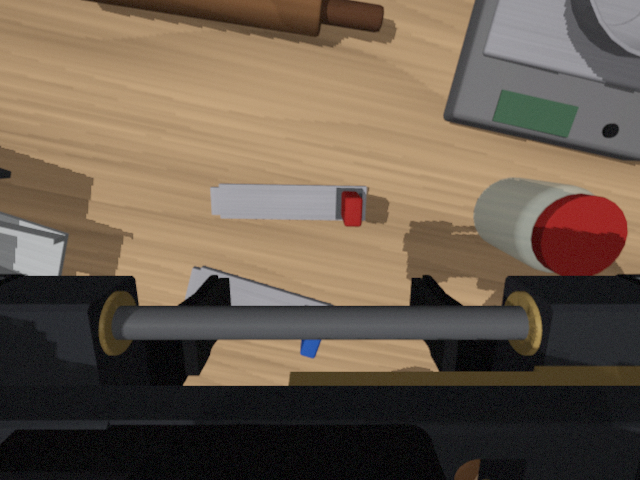

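The wrist picture shows the red shutter nearly horizontal, nose at (212,202), tail at (367,203), red grip at (352,209). The rolling pin, scale and jar are well clear. Next I compute the shutter's pose.

Run:
```python
from h import *
d=np.load('w1.npy',allow_pickle=True).item()
for u,v,z in((212,202,.008),(335,185,.008),(335,220,.008),(230,185,.008),(230,220,.008),(367,203,.008)): print(u,v,ray(d,u,v,z).round(4))
m=redmask(d); n,l,st,ce=cv2.connectedComponentsWithStats(m)
for i in range(1,n):
    if 100<st[i,4]<2000: print(st[i],ce[i],ray(d,*ce[i],.06).round(4))
g=d['frame'][185:224,205:375]
from scipy.optimize import least_squares
hsv=cv2.cvtColor(d['frame'],cv2.COLOR_RGB2HSV)
pm=((hsv[...,1]<50)&(hsv[...,2]>110)).astype('u1'); pm[:180]=0;pm[228:]=0;pm[:,:205]=0;pm[:,342:]=0
ys,xs=np.nonzero(pm)
P=np.array([ray(d,u,v,.008)[:2] for u,v in zip(xs,ys)])
# fit edges per column
cols=[(u,ys[xs==u].min(),ys[xs==u].max()+0) for u in range(225,332)]
mid=np.array([ray(d,u,(a+b)/2,.008)[:2] for u,a,b in cols])
w=np.array([np.linalg.norm(ray(d,u,a-.5,.008)-ray(d,u,b+.5,.008)) for u,a,b in cols])
c=mid.mean(0);v=np.linalg.svd(mid-c)[2][0]; v*=np.sign(v[1])
print('mid',c,'yaw',np.degrees(np.arctan2(v[1],v[0])),'width',np.median(w))
nose=ray(d,xs.min()-.5,202,.008)[:2]; print('nose',nose,'on axis',(nose-c)@v, 'pred grip',c+v*((nose-c)@v-.160),'tail',c+v*((nose-c)@v-.18))
```

```text
212 202 [ 0.5674 -0.1558  0.008 ]
335 185 [ 0.6153 -0.2915  0.008 ]
335 220 [ 0.5754 -0.3001  0.008 ]
230 185 [ 0.591  -0.1735  0.008 ]
230 220 [ 0.5505 -0.1792  0.008 ]
367 203 [ 0.6026 -0.3323  0.008 ]
[342 192  20  34 635] [351.37480315 208.52598425] [ 0.6    -0.3098  0.06  ]
mid [ 0.58338195 -0.23075586] yaw 100.77530946968628 width 0.04079123455168371
nose [ 0.56678244 -0.15295902] on axis 0.0795285328473708 pred grip [ 0.59842674 -0.30980845] tail [ 0.6021659 -0.3294558]
```

To row units: 0.13 m is 0.2167, 0.07 m is 0.1167, 0.8 degrees is 0.0133.

>>> play_rows([
  [[0.0117, 0.0533, 0.0167, 0, 0, 0.0133], [0.0117, 0.0533, 0.0667, 0, 0, 0.0133], [0.0117, 0.0533, 0.1167, 0, 0, 0.0133], [0.0117, 0.0533, 0.1667, 0, 0, 0.0133], [0.0117, 0.0533, 0.2, 0, 0, 0.0133], [0.0117, 0.0533, 0.2167, 0, 0, 0.0133], [0.0117, 0.0533, 0.2167, 0, 0, 0.0133], [0.0117, 0.0533, 0.2167, 0, 0, 0.0133]],
])

```text
time_s: 2.93
position: [0.5963, -0.3126, 0.1499]
tcp_rot: [[0.983, 0.182, 0.0], [0.182, -0.983, -0.0], [0.0, 0.0, -1.0]]
force: [0.8, 0.2, 0.2]
opening: 0.999
grasp_force: 0.0
```

Run:
```python
from h import *
s=bot.read_state();R=s['tcp_rot'];print(s['position'],R.round(3),s['force'])
d=imaging.capture('wrist')
m=redmask(d); n,l,st,ce=cv2.connectedComponentsWithStats(m)
for i in range(1,n):
    if st[i,4]>200: print(st[i],ce[i],ray(d,*ce[i],.062).round(4))
print('move',R.T@(np.array([.599,-.310,.05])-s['position']))
```

```text
[ 0.59626317 -0.31262168  0.14993833] [[ 0.983  0.182  0.   ]
 [ 0.182 -0.983 -0.   ]
 [ 0.     0.    -1.   ]] [0.76159265 0.23734983 0.24788019]
[ 304  215   27   58 1459] [317.15969842 244.18574366] [ 0.6023 -0.3104  0.062 ]
move [ 0.00314495 -0.00211037  0.09993843]
```

To row units: 0.1 m is 0.1667, 0.004 m is 0.0067.

>>> play_rows([
  [[0.0067, -0.0033, 0.0333, 0, 0, 0], [0.0067, -0.0033, 0.075, 0, 0, 0], [0.0067, -0.0033, 0.1167, 0, 0, 0], [0.0067, -0.0033, 0.1417, 0, 0, 0], [0.0067, -0.0033, 0.1583, 0, 0, 0], [0.0067, -0.0033, 0.1667, 0, 0, 0], [0.0067, -0.0033, 0.1667, 0, 0, 0]],
])

```text
time_s: 3.57
position: [0.6005, -0.3092, 0.0499]
tcp_rot: [[0.983, 0.184, 0.001], [0.184, -0.983, -0.001], [0.001, 0.001, -1.0]]
force: [-0.6, -0.0, 0.8]
opening: 1.001
grasp_force: 0.0
```

>>> play_rows([
  [[0, 0, 0, 0, 0, 0], [0, 0, 0, 0, 0, 0], [0, 0, 0, 0, 0, 0], [0, 0, 0, 0, 0, 0], [0, 0, 0, 0, 0, 0], [0, 0, 0, 0, 0, 0], [0, 0, 0, 0, 0, 0], [0, 0, 0, 0, 0, 0]],
], fingers=0.0)

```text
time_s: 4.23
position: [0.6001, -0.3088, 0.0496]
tcp_rot: [[0.983, 0.184, 0.0], [0.184, -0.983, -0.0], [0.0, 0.0, -1.0]]
force: [0.9, -0.7, -0.0]
opening: 0.476
grasp_force: 0.0
```

>>> play_rows([
  [[0, 0, 0, 0, 0, 0], [0, 0, 0, 0, 0, 0], [0, 0, 0, 0, 0, 0], [0, 0, 0, 0, 0, 0], [0, 0, 0, 0, 0, 0], [0, 0, 0, 0, 0, 0], [0, 0, 0, 0, 0, 0], [0, 0, 0, 0, 0, 0]],
])

```text
time_s: 4.9
position: [0.6001, -0.3089, 0.0495]
tcp_rot: [[0.983, 0.184, 0.0], [0.184, -0.983, -0.0], [0.0, 0.0, -1.0]]
force: [1.3, -1.3, -0.7]
opening: 0.206
grasp_force: 30.0
```

To row units: -0.12 m is -0.2, -0.115 m is -0.1917.

>>> play_rows([
  [[0, 0, -0.0167, 0, 0, 0], [0, 0, -0.05, 0, 0, 0], [0, 0, -0.0833, 0, 0, 0], [0, 0, -0.125, 0, 0, 0], [0, 0, -0.1667, 0, 0, 0], [0, 0, -0.1917, 0, 0, 0], [0, 0, -0.2, 0, 0, 0], [0, 0, -0.2, 0, 0, 0]],
])

```text
time_s: 5.57
position: [0.6007, -0.3091, 0.1715]
tcp_rot: [[0.983, 0.184, 0.003], [0.184, -0.983, -0.002], [0.002, 0.002, -1.0]]
force: [0.5, -0.3, -2.5]
opening: 0.204
grasp_force: 30.0
```

Run:
```python
from h import *
t=imaging.capture('top');np.save('t2.npy',t,allow_pickle=True)
f=lambda u,v,z: ray(t,225+u/4-.375,205+v/4-.375,z)[:2]
H=np.array([f(*p,.236) for p in((62,55),(218,75),(192,275),(28,255))]);print(H.round(3))
print('sizes',[np.linalg.norm(H[i]-H[(i+1)%4]).round(4) for i in range(4)])
x=(H[0]-H[1])+(H[3]-H[2]);y=(H[3]-H[0])+(H[2]-H[1])
print('yaw',np.degrees(np.arctan2(x[1],x[0])),np.degrees(np.arctan2(y[1],y[0]))-90)
e=x/np.linalg.norm(x); print('mouth from hopper',H.mean(0)-e*(.078+.06), 'tray front', H.mean(0)-e*.208)
print('cheek tops front',f(395,180,.072),f(388,265,.072))
print('cover', [f(*p,.073).round(4) for p in ((222,158),(330,175),(210,240),(322,257))])
```

```text
[[0.588 0.238]
 [0.573 0.121]
 [0.424 0.139]
 [0.439 0.259]]
sizes [np.float64(0.1179), np.float64(0.1505), np.float64(0.1217), np.float64(0.1515)]
yaw 82.79129756388058 82.52182458471967
mouth from hopper [0.48866618 0.05227526] tray front [ 0.47988231 -0.01717144]
cheek tops front [ 0.5155367  -0.01628397] [ 0.44494992 -0.01013176]
cover [array([0.5339, 0.1273]), array([0.5196, 0.0376]), array([0.4656, 0.1366]), array([0.4515, 0.0442])]
```

To row units: -0.128 m is -0.2133, -0.124 m is -0.2067, 17.9 degrees is 0.2983.

>>> play_rows([
  [[-0.03, -0.03, 0, 0, 0, 0.0417], [-0.0633, -0.065, 0, 0, 0, 0.0917], [-0.1, -0.1033, 0, 0, 0, 0.15], [-0.14, -0.1433, 0, 0, 0, 0.2083], [-0.175, -0.18, 0, 0, 0, 0.2583], [-0.1967, -0.2033, 0, 0, 0, 0.2867], [-0.2067, -0.2133, 0, 0, 0, 0.2983], [-0.2067, -0.2133, 0, 0, 0, 0.2983]],
])

```text
time_s: 6.28
position: [0.4522, -0.2037, 0.1684]
tcp_rot: [[0.992, -0.126, -0.004], [-0.126, -0.992, 0.003], [-0.005, -0.003, -1.0]]
force: [0.6, 0.4, -2.7]
opening: 0.206
grasp_force: 30.0
```

>>> play_rows([
  [[0, 0, 0, 0, 0, 0], [0, 0, 0, 0, 0, 0], [0, 0, 0, 0, 0, 0], [0, 0, 0, 0, 0, 0]],
])

```text
time_s: 6.62
position: [0.4558, -0.2068, 0.1694]
tcp_rot: [[0.992, -0.127, 0.001], [-0.127, -0.992, -0.001], [0.001, 0.001, -1.0]]
force: [-1.0, -0.6, -3.6]
opening: 0.207
grasp_force: 30.0
```

Run:
```python
from h import *
for c in('wrist','top','side'):
    d=imaging.capture(c);np.save(c+'3.npy',d,allow_pickle=True);cv2.imwrite(f'pics/{c}3.png',d['frame'][:,:,::-1])
s=bot.read_state();print(s['position'],s['tcp_rot'].round(4),s['force'],s['moment'])
```

```text
[ 0.45506588 -0.2061404   0.16943723] [[ 9.919e-01 -1.270e-01  2.000e-04]
 [-1.270e-01 -9.919e-01 -2.000e-04]
 [ 2.000e-04  1.000e-04 -1.000e+00]] [-0.53318346  0.90410647 -2.60999817] [-0.12105401  0.01500452  0.01454601]
```

View pics/wrist3.png

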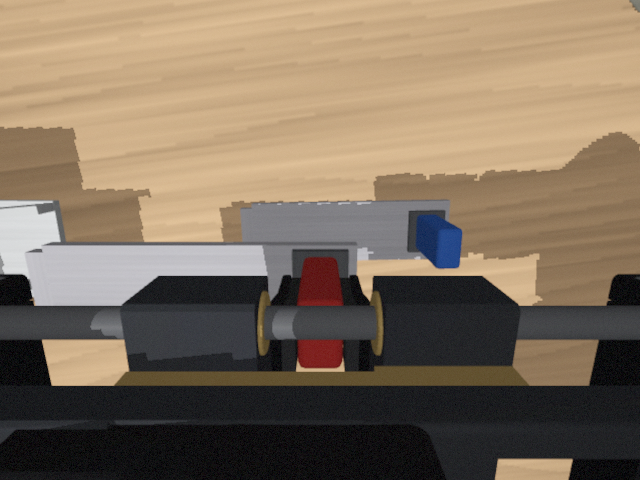

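The wrist picture shows the red grip held at (320,310), with the plate's upper edge along row 243 from (48,243) to (355,243) and its nose at (30,270). The tray corner is at left (60,203), and the blue spare lies untouched below.

Run:
```python
from h import *
d=np.load('wrist3.npy',allow_pickle=True).item()
s=bot.read_state(); p=s['position'];R=s['tcp_rot']
g=cv2.cvtColor(d['frame'],cv2.COLOR_RGB2GRAY).astype(float); g=cv2.GaussianBlur(g,(1,5),0)
pts=[]
for u in list(range(60,235,5)):
    c=np.diff(g[225:258,u]); k=np.argmax(c); 
    if 0<k<len(c)-1:
        a,b,e=c[k-1:k+2]; k=k+.5*(a-e)/(a-2*b+e)
    pts.append((u,225+k+.5))
pts=np.array(pts); print(pts[::6].round(1).tolist())
for z in(.128,):
    W=np.array([ray(d,u,v,z) for u,v in pts]); T=(W-p)@R   # tool coords
    k=np.polyfit(T[:,1],T[:,0],1); print('edge tool x at y=0',k[1],'slope deg',np.degrees(np.arctan(k[0])), 'x at nose', np.polyval(k,-.15))
N=ray(d,29,270,.128);print('nose tool',(N-p)@R)
# tray corner right: top of far cheek at z .072
for u,v in((60,203),(63,238)): print(ray(d,u,v,.072))
```

```text
[[60.0, 244.9], [90.0, 245.0], [120.0, 244.9], [150.0, 245.0], [180.0, 245.0], [210.0, 245.0]]
edge tool x at y=0 0.019328170319653976 slope deg -0.028704600868021114 x at nose 0.019403318795283835
nose tool [ 0.00522908 -0.15723728  0.04141829]
[ 0.51068155 -0.03765992  0.072     ]
[ 0.48680953 -0.03219602  0.072     ]
```

View pics/side3.png

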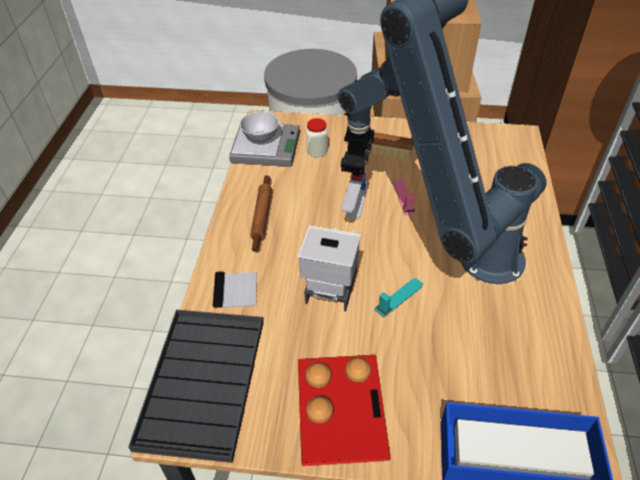

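Plate is in line with the tool, centred to 1 mm. I'm sidestepping now so the wrist camera sees the tray and mouth clearly.

To row units: -0.14 m is -0.2333, -0.06 m is -0.1.

>>> play_rows([
  [[-0.0167, -0.0333, -0.0083, 0, 0, 0], [-0.0367, -0.0833, -0.0167, 0, 0, 0], [-0.0567, -0.1333, -0.0167, 0, 0, 0], [-0.0767, -0.1833, -0.0167, 0, 0, 0], [-0.0917, -0.2167, -0.0167, 0, 0, 0], [-0.1, -0.2333, -0.0167, 0, 0, 0], [-0.1, -0.2333, -0.0167, 0, 0, 0], [-0.1, -0.2333, -0.0167, 0, 0, 0]],
])

```text
time_s: 7.43
position: [0.4139, -0.0598, 0.1798]
tcp_rot: [[0.992, -0.126, 0.002], [-0.126, -0.992, -0.001], [0.002, 0.001, -1.0]]
force: [1.0, -0.4, -2.1]
opening: 0.207
grasp_force: 30.0
```

Run:
```python
from h import *
import time
imaging.capture('wrist')
d=imaging.capture('wrist');np.save('w4.npy',d,allow_pickle=True);cv2.imwrite('pics/w4.png',d['frame'][:,:,::-1])
s=bot.read_state();print(s['position'],s['tcp_rot'].round(4),s['force'])
print([proj(d,[x,y,z]).round(0).tolist() for x,y,z in((.4885,.052,.056),(.480,-.017,.056))])
```

```text
[ 0.41459375 -0.06082631  0.17983812] [[ 0.9918 -0.1278  0.0025]
 [-0.1278 -0.9918 -0.0015]
 [ 0.0026  0.0011 -1.    ]] [ 0.49358032 -0.07108717 -2.69150128]
[[152.0, 162.0], [248.0, 162.0]]
```

View pics/w4.png

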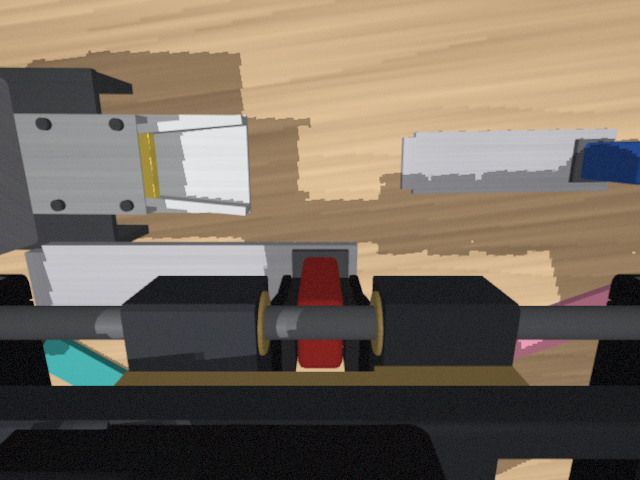

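The wrist picture shows the tray front at col 249 between cheeks at rows ~120 and ~210, the yellow lip at col ~150, and the cover with four screws to the left. My predicted axis, (248,162) to (152,162), falls in the middle. I'll refine it with a zoom.

Run:
```python
from h import *
d=np.load('w4.npy',allow_pickle=True).item()
cv2.imwrite('pics/z4.png',cv2.resize(d['frame'][105:225,105:265],None,fx=5,fy=5,interpolation=cv2.INTER_CUBIC)[:,:,::-1])
```

```text
(no output)
```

View pics/z4.png

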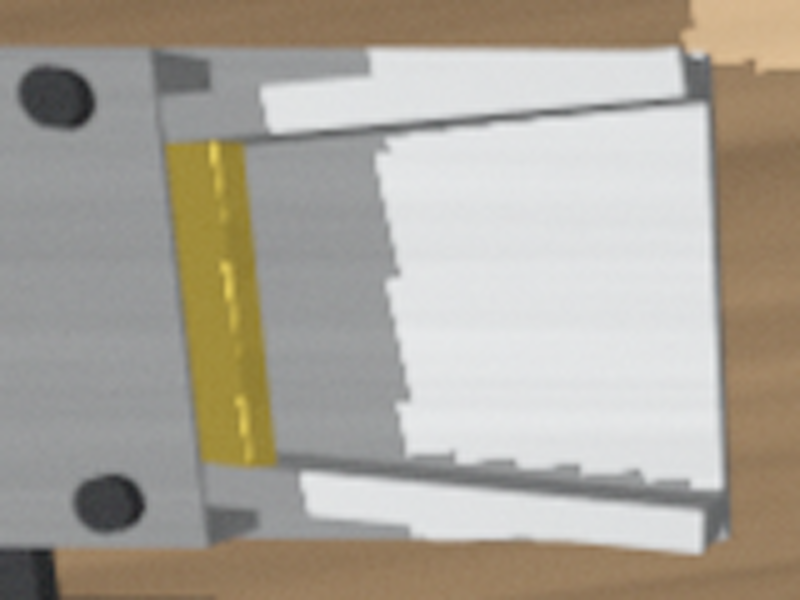

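Run:
```python
from h import *
d=np.load('w4.npy',allow_pickle=True).item()
f=lambda u,v,z: ray(d,105+u/5-.4,105+v/5-.4,z)[:2]
a,b=f(708,102,.056),f(722,488,.056);print('front',(a+b)/2,np.linalg.norm(a-b))
c,e=f(153,48,.073),f(207,543,.073);M=(c+e)/2;print('cover front',M,np.linalg.norm(c-e))
g,h=f(57,97,.073),f(110,503,.073);print('screws',(g+h)/2)
i,j=f(245,142,.075),f(275,462,.075);print('lip outer',(i+j)/2,np.linalg.norm(i-j))
for n,v in(('front->cover',M-(a+b)/2),('front->screws',(g+h)/2-(a+b)/2),('perp front',b-a),('perp cover',e-c),('perp screws',h-g)):print(n,np.linalg.norm(v).round(4),np.degrees(np.arctan2(v[1],v[0])).round(2)%180)
s=bot.read_state();print(s['position'],s['tcp_rot'][:,1])
# target check of plate vs TCP: plate edge
```

```text
front [ 0.47802561 -0.0165791 ] 0.05509294959817652
cover front [0.48706886 0.05264226] 0.06620389691713786
screws [0.48851955 0.06582148]
lip outer [0.48544892 0.04103001] 0.04251067047582477
front->cover 0.0698 82.56
front->screws 0.0831 82.74
perp front 0.0551 171.93
perp cover 0.0662 171.91
perp screws 0.0543 172.38
[ 0.41459375 -0.06082631  0.17983812] [-0.12777358 -0.9918027   0.00114488]
```

To row units: 0.098 m is 0.1633, 0.055 m is 0.0917, 0.2 degrees is 0.0033.

>>> play_rows([
  [[0.0167, 0.025, 0, 0, 0, 0.0017], [0.0383, 0.065, 0, 0, 0, 0.0033], [0.0617, 0.105, 0, 0, 0, 0.0033], [0.0833, 0.1433, 0, 0, 0, 0.0033], [0.095, 0.1633, 0.0083, 0, 0, 0.0033], [0.095, 0.1633, 0.0417, 0, 0, 0.0033], [0.095, 0.1633, 0.0833, 0, 0, 0.0033], [0.095, 0.1633, 0.0917, 0, 0, 0.0033]],
])

```text
time_s: 8.2
position: [0.4551, -0.1638, 0.1214]
tcp_rot: [[0.991, -0.133, -0.006], [-0.133, -0.991, 0.004], [-0.006, -0.003, -1.0]]
force: [-1.0, 1.1, -4.0]
opening: 0.204
grasp_force: 30.0
```

>>> play_rows([
  [[0, 0, 0, 0, 0, 0], [0, 0, 0, 0, 0, 0], [0, 0, 0, 0, 0, 0], [0, 0, 0, 0, 0, 0]],
])

```text
time_s: 8.53
position: [0.4578, -0.164, 0.1256]
tcp_rot: [[0.991, -0.13, 0.002], [-0.13, -0.991, -0.001], [0.002, 0.001, -1.0]]
force: [-0.5, 0.1, -2.1]
opening: 0.207
grasp_force: 30.0
```

```bash
cat > st.py <<'E'
from h import *
s=bot.read_state();R=s['tcp_rot'];p=s['position'];M=np.array([.4875,.0526]);e=np.array([np.cos(np.radians(82.5)),np.sin(np.radians(82.5))])
q=p[:2]-M; lat=np.array([-e[1],e[0]])
F=s['force'];print('t',s['time_s'],'p',(q@e).round(4),'lat(left+)',(q@lat).round(4),'z',p[2].round(4),'yaw',np.degrees(np.arctan2(-R[1,1],-R[0,1])).round(2),'Fp',(F[:2]@e).round(2),'Flat',(F[:2]@lat).round(2),'Fz',F[2].round(2),'mom',s['moment'].round(3),'R2',R[2].round(4),'op',s['opening'])
E
python3 - <<'E'
import st
from h import *
d=imaging.capture('wrist');np.save('w5.npy',d,allow_pickle=True);cv2.imwrite('pics/w5.png',d['frame'][:,:,::-1])
import importlib;importlib.reload(st)
E
```

```text
t 8.5333 p -0.2187 lat(left+) 0.0012 z 0.1256 yaw 82.52 Fp 0.06 Flat 0.49 Fz -2.11 mom [-0.122  0.035  0.022] R2 [ 0.0023  0.001  -1.    ] op 0.20700052867477342
t 8.5833 p -0.2186 lat(left+) 0.0012 z 0.1256 yaw 82.52 Fp -0.06 Flat 0.05 Fz -2.81 mom [-0.094  0.053  0.018] R2 [ 0.0022  0.001  -1.    ] op 0.20273363990691853
```

View pics/w5.png

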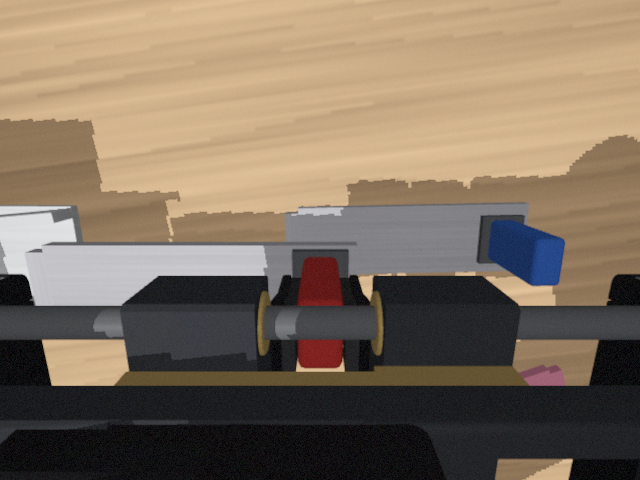

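The wrist picture shows the nose (28,270) over the tray, with the right cheek's corner at (76,210) clear of the plate edge, as predicted. I'm lowering and nudging 1 mm right.

To row units: 0.017 m is 0.0283, 0.001 m is 0.0017.

>>> play_rows([
  [[0.0017, 0, 0.01, 0, 0, 0], [0.0017, 0, 0.0183, 0, 0, 0], [0.0017, 0, 0.025, 0, 0, 0], [0.0017, 0, 0.0283, 0, 0, 0], [0.0017, 0, 0.0283, 0, 0, 0], [0.0017, 0, 0.0283, 0, 0, 0]],
])

```text
time_s: 9.08
position: [0.4579, -0.1638, 0.1072]
tcp_rot: [[0.991, -0.131, -0.001], [-0.131, -0.991, 0.0], [-0.001, -0.0, -1.0]]
force: [-0.7, -0.4, -2.7]
opening: 0.203
grasp_force: 30.0
```

```bash
python3 st.py
```

```text
t 9.0833 p -0.2184 lat(left+) 0.0012 z 0.1072 yaw 82.5 Fp -0.45 Flat 0.61 Fz -2.68 mom [-0.077  0.023 -0.018] R2 [-7.e-04 -3.e-04 -1.e+00] op 0.20268883215623837
```

To row units: -0.04 m is -0.0667, -0.018 m is -0.03.

>>> play_rows([
  [[0.0017, -0.0083, 0, 0, 0, 0], [0.0017, -0.0183, 0, 0, 0, 0], [0.0017, -0.03, 0, 0, 0, 0], [0.0017, -0.0417, 0, 0, 0, 0], [0.0017, -0.0533, 0, 0, 0, 0], [0.0017, -0.0617, 0, 0, 0, 0], [0.0017, -0.0667, 0, 0, 0, 0], [0.0017, -0.0667, 0, 0, 0, 0]],
])

```text
time_s: 9.75
position: [0.4642, -0.1234, 0.1076]
tcp_rot: [[0.992, -0.129, -0.0], [-0.129, -0.992, 0.0], [-0.0, -0.0, -1.0]]
force: [0.2, 0.5, -2.3]
opening: 0.204
grasp_force: 30.0
```

```bash
python3 st.py
```

```text
t 9.75 p -0.1775 lat(left+) 0.0002 z 0.1076 yaw 82.57 Fp 0.53 Flat -0.1 Fz -2.27 mom [-0.104  0.024 -0.048] R2 [-3.e-04 -2.e-04 -1.e+00] op 0.20380462231615243
```

To row units: -0.024 m is -0.04, -0.021 m is -0.035.

>>> play_rows([
  [[0, -0.005, 0, 0, 0, 0], [0, -0.01, 0, 0, 0, 0], [0, -0.015, 0, 0, 0, 0], [0, -0.02, 0, 0, 0, 0], [0, -0.025, 0, 0, 0, 0], [0, -0.03, 0, 0, 0, 0], [0, -0.035, 0, 0, 0, 0], [0, -0.04, 0, 0, 0, 0]],
])

```text
time_s: 10.42
position: [0.4674, -0.1002, 0.1075]
tcp_rot: [[0.991, -0.131, -0.0], [-0.131, -0.991, 0.0], [-0.0, -0.0, -1.0]]
force: [0.3, -0.2, -3.5]
opening: 0.203
grasp_force: 30.0
```

```bash
python3 st.py
```

```text
t 10.4167 p -0.1542 lat(left+) -0.0 z 0.1075 yaw 82.5 Fp -0.19 Flat -0.32 Fz -3.45 mom [-0.129  0.039 -0.054] R2 [-0. -0. -1.] op 0.20280836272805017
```

Nose is at the mouth, no contact forces. Continuing.

To row units: -0.024 m is -0.04, -0.021 m is -0.035.

>>> play_rows([
  [[0, -0.005, 0, 0, 0, 0], [0, -0.01, 0, 0, 0, 0], [0, -0.015, 0, 0, 0, 0], [0, -0.02, 0, 0, 0, 0], [0, -0.025, 0, 0, 0, 0], [0, -0.03, 0, 0, 0, 0], [0, -0.035, 0, 0, 0, 0], [0, -0.04, 0, 0, 0, 0]],
])

```text
time_s: 11.08
position: [0.4705, -0.0764, 0.1075]
tcp_rot: [[0.991, -0.13, -0.0], [-0.13, -0.991, -0.0], [-0.0, 0.0, -1.0]]
force: [-0.0, -0.6, -3.1]
opening: 0.206
grasp_force: 30.0
```

```bash
python3 st.py
```

```text
t 11.0833 p -0.1301 lat(left+) -0.0 z 0.1075 yaw 82.5 Fp -0.59 Flat -0.07 Fz -3.08 mom [-0.106  0.067  0.042] R2 [-0.  0. -1.] op 0.20618573702344783
```

To row units: -0.024 m is -0.04, -0.021 m is -0.035.

>>> play_rows([
  [[0, -0.005, 0, 0, 0, 0], [0, -0.01, 0, 0, 0, 0], [0, -0.015, 0, 0, 0, 0], [0, -0.02, 0, 0, 0, 0], [0, -0.025, 0, 0, 0, 0], [0, -0.03, 0, 0, 0, 0], [0, -0.035, 0, 0, 0, 0], [0, -0.04, 0, 0, 0, 0]],
])

```text
time_s: 11.75
position: [0.4736, -0.0526, 0.1075]
tcp_rot: [[0.991, -0.13, -0.0], [-0.13, -0.991, 0.0], [-0.0, -0.0, -1.0]]
force: [-0.2, -0.4, -3.1]
opening: 0.202
grasp_force: 30.0
```

To row units: -0.013 m is -0.0217, -0.012 m is -0.02.

>>> play_rows([
  [[0, -0.0033, 0, 0, 0, 0], [0, -0.0067, 0, 0, 0, 0], [0, -0.01, 0, 0, 0, 0], [0, -0.0133, 0, 0, 0, 0], [0, -0.0167, 0, 0, 0, 0], [0, -0.02, 0, 0, 0, 0], [0, -0.0217, 0, 0, 0, 0]],
])

```text
time_s: 12.33
position: [0.4753, -0.0398, 0.1075]
tcp_rot: [[0.991, -0.13, -0.0], [-0.13, -0.991, 0.0], [-0.0, -0.0, -1.0]]
force: [-0.1, -0.9, -2.5]
opening: 0.205
grasp_force: 30.0
```

```bash
python3 st.py
```

```text
t 12.3333 p -0.0932 lat(left+) 0.0 z 0.1075 yaw 82.51 Fp -0.93 Flat -0.06 Fz -2.51 mom [-0.064  0.002  0.036] R2 [-1.e-04 -1.e-04 -1.e+00] op 0.20483065308315251
```

To row units: -0.0042 m is -0.007, -0.0036 m is -0.006.

>>> play_rows([
  [[0, -0.001, 0, 0, 0, 0], [0, -0.002, 0, 0, 0, 0], [0, -0.003, 0, 0, 0, 0], [0, -0.004, 0, 0, 0, 0], [0, -0.005, 0, 0, 0, 0], [0, -0.006, 0, 0, 0, 0], [0, -0.007, 0, 0, 0, 0], [0, -0.007, 0, 0, 0, 0]],
])

```text
time_s: 13.0
position: [0.4758, -0.0358, 0.1075]
tcp_rot: [[0.991, -0.13, -0.0], [-0.13, -0.991, 0.0], [-0.0, -0.0, -1.0]]
force: [-0.3, 0.1, -2.9]
opening: 0.204
grasp_force: 30.0
```

To row units: -0.003 m is -0.005, -0.0025 m is -0.0042.

>>> play_rows([
  [[0, -0.0008, 0, 0, 0, 0], [0, -0.0017, 0, 0, 0, 0], [0, -0.0025, 0, 0, 0, 0], [0, -0.0033, 0, 0, 0, 0], [0, -0.0042, 0, 0, 0, 0], [0, -0.005, 0, 0, 0, 0], [0, -0.005, 0, 0, 0, 0]],
])

```text
time_s: 13.58
position: [0.4763, -0.0328, 0.1076]
tcp_rot: [[0.991, -0.13, -0.0], [-0.13, -0.991, 0.0], [-0.0, -0.0, -1.0]]
force: [-0.2, 0.5, -2.0]
opening: 0.202
grasp_force: 30.0
```

Nose at about 74 mm, free. I'm going 4 mm per call, checking the force each time.

To row units: -0.004 m is -0.0067, -0.0036 m is -0.006.

>>> play_rows([
  [[0, -0.001, 0, 0, 0, 0], [0, -0.002, 0, 0, 0, 0], [0, -0.003, 0, 0, 0, 0], [0, -0.004, 0, 0, 0, 0], [0, -0.005, 0, 0, 0, 0], [0, -0.006, 0, 0, 0, 0], [0, -0.0067, 0, 0, 0, 0], [0, -0.0067, 0, 0, 0, 0]],
])

```text
time_s: 14.25
position: [0.4768, -0.0288, 0.1075]
tcp_rot: [[0.991, -0.13, -0.0], [-0.13, -0.991, 0.0], [-0.0, -0.0, -1.0]]
force: [-0.1, -0.2, -3.8]
opening: 0.206
grasp_force: 30.0
```

To row units: -0.004 m is -0.0067, -0.0036 m is -0.006.

>>> play_rows([
  [[0, -0.001, 0, 0, 0, 0], [0, -0.002, 0, 0, 0, 0], [0, -0.003, 0, 0, 0, 0], [0, -0.004, 0, 0, 0, 0], [0, -0.005, 0, 0, 0, 0], [0, -0.006, 0, 0, 0, 0], [0, -0.0067, 0, 0, 0, 0], [0, -0.0067, 0, 0, 0, 0]],
])

```text
time_s: 14.92
position: [0.4773, -0.0249, 0.1076]
tcp_rot: [[0.991, -0.13, -0.0], [-0.13, -0.991, 0.0], [-0.0, -0.0, -1.0]]
force: [0.5, 0.7, -2.8]
opening: 0.205
grasp_force: 30.0
```

To row units: -0.004 m is -0.0067, -0.0036 m is -0.006.

>>> play_rows([
  [[0, -0.001, 0, 0, 0, 0], [0, -0.002, 0, 0, 0, 0], [0, -0.003, 0, 0, 0, 0], [0, -0.004, 0, 0, 0, 0], [0, -0.005, 0, 0, 0, 0], [0, -0.006, 0, 0, 0, 0], [0, -0.0067, 0, 0, 0, 0], [0, -0.0067, 0, 0, 0, 0]],
])

```text
time_s: 15.58
position: [0.4778, -0.0209, 0.1075]
tcp_rot: [[0.991, -0.13, -0.0], [-0.13, -0.991, 0.0], [-0.0, -0.0, -1.0]]
force: [-0.5, 0.2, -3.8]
opening: 0.2
grasp_force: 30.0
```

To row units: -0.004 m is -0.0067, -0.0036 m is -0.006.

>>> play_rows([
  [[0, -0.001, 0, 0, 0, 0], [0, -0.002, 0, 0, 0, 0], [0, -0.003, 0, 0, 0, 0], [0, -0.004, 0, 0, 0, 0], [0, -0.005, 0, 0, 0, 0], [0, -0.006, 0, 0, 0, 0], [0, -0.0067, 0, 0, 0, 0], [0, -0.0067, 0, 0, 0, 0]],
])

```text
time_s: 16.25
position: [0.4783, -0.017, 0.1076]
tcp_rot: [[0.991, -0.13, 0.0], [-0.13, -0.991, 0.0], [0.0, -0.0, -1.0]]
force: [-0.5, 0.8, -3.1]
opening: 0.202
grasp_force: 30.0
```

To row units: -0.004 m is -0.0067, -0.0036 m is -0.006.

>>> play_rows([
  [[0, -0.001, 0, 0, 0, 0], [0, -0.002, 0, 0, 0, 0], [0, -0.003, 0, 0, 0, 0], [0, -0.004, 0, 0, 0, 0], [0, -0.005, 0, 0, 0, 0], [0, -0.006, 0, 0, 0, 0], [0, -0.0067, 0, 0, 0, 0], [0, -0.0067, 0, 0, 0, 0]],
])

```text
time_s: 16.92
position: [0.4789, -0.013, 0.1075]
tcp_rot: [[0.991, -0.13, -0.0], [-0.13, -0.991, 0.0], [-0.0, 0.0, -1.0]]
force: [0.5, -0.4, -2.9]
opening: 0.211
grasp_force: 30.0
```

To row units: -0.004 m is -0.0067, -0.0036 m is -0.006.

>>> play_rows([
  [[0, -0.001, 0, 0, 0, 0], [0, -0.002, 0, 0, 0, 0], [0, -0.003, 0, 0, 0, 0], [0, -0.004, 0, 0, 0, 0], [0, -0.005, 0, 0, 0, 0], [0, -0.006, 0, 0, 0, 0], [0, -0.0067, 0, 0, 0, 0], [0, -0.0067, 0, 0, 0, 0]],
])

```text
time_s: 17.58
position: [0.4794, -0.0092, 0.1076]
tcp_rot: [[0.991, -0.13, 0.0], [-0.13, -0.991, -0.0], [0.0, 0.0, -1.0]]
force: [0.1, -0.7, -2.5]
opening: 0.199
grasp_force: 30.0
```

To row units: -0.004 m is -0.0067, -0.0036 m is -0.006.

>>> play_rows([
  [[0, -0.001, 0, 0, 0, 0], [0, -0.002, 0, 0, 0, 0], [0, -0.003, 0, 0, 0, 0], [0, -0.004, 0, 0, 0, 0], [0, -0.005, 0, 0, 0, 0], [0, -0.006, 0, 0, 0, 0], [0, -0.0067, 0, 0, 0, 0], [0, -0.0067, 0, 0, 0, 0]],
])

```text
time_s: 18.25
position: [0.4801, -0.0063, 0.1078]
tcp_rot: [[0.992, -0.129, 0.0], [-0.129, -0.992, -0.002], [0.001, 0.002, -1.0]]
force: [-1.7, -6.8, -0.7]
opening: 0.21
grasp_force: 30.1
```

Fp ≈ -7 N: contact. I'll press slightly more to confirm the spring, and hold.

To row units: -0.0012 m is -0.002, -0.0008 m is -0.0013.

>>> play_rows([
  [[0, -0.0007, 0, 0, 0, 0], [0, -0.0013, 0, 0, 0, 0], [0, -0.002, 0, 0, 0, 0], [0, -0.002, 0, 0, 0, 0], [0, -0.002, 0, 0, 0, 0], [0, -0.002, 0, 0, 0, 0]],
])

```text
time_s: 18.75
position: [0.4803, -0.0055, 0.1079]
tcp_rot: [[0.992, -0.129, 0.0], [-0.129, -0.992, -0.003], [0.001, 0.003, -1.0]]
force: [-1.7, -8.9, -0.1]
opening: 0.21
grasp_force: 30.1
```

```bash
python3 st.py
```

```text
t 18.75 p -0.0586 lat(left+) -0.0005 z 0.1079 yaw 82.6 Fp -9.05 Flat 0.51 Fz -0.08 mom [-1.634  0.392  0.024] R2 [ 8.0e-04  2.6e-03 -1.0e+00] op 0.21009170066073357
```

Slope about 2.5 N/mm, so it's the sprung stop. I'm easing back to a light touch.

To row units: 0.004 m is 0.0067, 0.0038 m is 0.0063.

>>> play_rows([
  [[0, 0.0013, 0, 0, 0, 0], [0, 0.0027, 0, 0, 0, 0], [0, 0.004, 0, 0, 0, 0], [0, 0.0053, 0, 0, 0, 0], [0, 0.0063, 0, 0, 0, 0], [0, 0.0067, 0, 0, 0, 0], [0, 0.0067, 0, 0, 0, 0], [0, 0.0067, 0, 0, 0, 0]],
])

```text
time_s: 19.42
position: [0.4796, -0.0079, 0.1075]
tcp_rot: [[0.991, -0.13, 0.0], [-0.13, -0.991, -0.0], [0.0, 0.0, -1.0]]
force: [-0.4, -4.0, -1.7]
opening: 0.206
grasp_force: 30.0
```

```bash
python3 st.py
```

```text
t 19.4167 p -0.061 lat(left+) -0.0 z 0.1075 yaw 82.51 Fp -4.0 Flat -0.11 Fz -1.66 mom [-0.722  0.187  0.039] R2 [ 1.e-04  0.e+00 -1.e+00] op 0.2055707366698615
```

To row units: 0.0016 m is 0.0027, 0.0014 m is 0.0023.

>>> play_rows([
  [[0, 0.0008, 0, 0, 0, 0], [0, 0.0017, 0, 0, 0, 0], [0, 0.0023, 0, 0, 0, 0], [0, 0.0027, 0.0007, 0, 0, 0], [0, 0.0027, 0.0013, 0, 0, 0], [0, 0.0027, 0.002, 0, 0, 0], [0, 0.0027, 0.002, 0, 0, 0], [0, 0.0027, 0.002, 0, 0, 0]],
])

```text
time_s: 20.08
position: [0.4793, -0.0093, 0.1063]
tcp_rot: [[0.991, -0.131, -0.0], [-0.131, -0.991, 0.0], [-0.0, -0.0, -1.0]]
force: [0.5, 0.1, -2.8]
opening: 0.201
grasp_force: 30.0
```

```bash
python3 st.py;python3 st.py
```

```text
t 20.0833 p -0.0625 lat(left+) 0.0 z 0.1063 yaw 82.5 Fp 0.17 Flat -0.49 Fz -2.76 mom [-0.101  0.046 -0.011] R2 [-1.e-04 -2.e-04 -1.e+00] op 0.20094927568042306
t 20.0833 p -0.0625 lat(left+) 0.0 z 0.1063 yaw 82.5 Fp 0.17 Flat -0.49 Fz -2.76 mom [-0.101  0.046 -0.011] R2 [-1.e-04 -2.e-04 -1.e+00] op 0.20094927568042306
```

To row units: 0.0008 m is 0.0013, -0.0005 m is -0.0008.

>>> play_rows([
  [[0, -0.0005, 0.0005, 0, 0, 0], [0, -0.0008, 0.001, 0, 0, 0], [0, -0.001, 0.0013, 0, 0, 0], [0, -0.001, 0.0013, 0, 0, 0]],
])

```text
time_s: 20.42
position: [0.4794, -0.009, 0.1056]
tcp_rot: [[0.991, -0.13, 0.0], [-0.13, -0.991, -0.0], [0.0, 0.0, -1.0]]
force: [0.4, -0.6, -1.7]
opening: 0.204
grasp_force: 30.0
```

```bash
python3 st.py
```

```text
t 20.4167 p -0.0621 lat(left+) -0.0 z 0.1056 yaw 82.51 Fp -0.57 Flat -0.5 Fz -1.75 mom [-0.216  0.047  0.028] R2 [ 0.e+00  1.e-04 -1.e+00] op 0.20433315862202234
```

Fz is easing off, so the plate is on the floor. Releasing.

>>> play_rows([
  [[0, 0, 0, 0, 0, 0], [0, 0, 0, 0, 0, 0], [0, 0, 0, 0, 0, 0], [0, 0, 0, 0, 0, 0], [0, 0, 0, 0, 0, 0], [0, 0, 0, 0, 0, 0]],
], fingers=0.04)

```text
time_s: 20.92
position: [0.4795, -0.0089, 0.1056]
tcp_rot: [[0.991, -0.131, 0.0], [-0.131, -0.991, 0.0], [0.0, -0.0, -1.0]]
force: [-0.1, -0.2, -1.6]
opening: 0.452
grasp_force: 0.0
```

Run:
```python
import st
from h import *
d=imaging.capture('wrist');np.save('w6.npy',d,allow_pickle=True);cv2.imwrite('pics/w6.png',d['frame'][:,:,::-1])
```

```text
t 20.9167 p -0.062 lat(left+) -0.0001 z 0.1056 yaw 82.5 Fp -0.22 Flat 0.09 Fz -1.56 mom [ 0.036  0.076 -0.016] R2 [ 2.e-04 -1.e-04 -1.e+00] op 0.45210230046516225
```

View pics/w6.png

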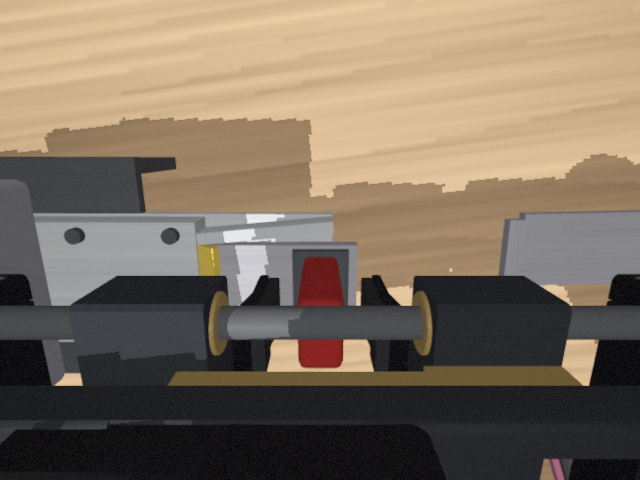

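The wrist picture shows the fingers open on both sides of the red grip (299–343, 310), the tail at col 356 unchanged, and the plate under the yellow lip (207,262). I'm retreating straight up.

To row units: -0.11 m is -0.1833, -0.095 m is -0.1583.

>>> play_rows([
  [[0, 0, -0.0067, 0, 0, 0], [0, 0, -0.02, 0, 0, 0], [0, 0, -0.0417, 0, 0, 0], [0, 0, -0.075, 0, 0, 0], [0, 0, -0.1167, 0, 0, 0], [0, 0, -0.1583, 0, 0, 0], [0, 0, -0.1833, 0, 0, 0], [0, 0, -0.1833, 0, 0, 0]],
])

```text
time_s: 21.63
position: [0.4817, -0.0094, 0.2194]
tcp_rot: [[0.991, -0.13, 0.008], [-0.13, -0.991, -0.002], [0.008, 0.001, -1.0]]
force: [-0.0, 0.7, -0.5]
opening: 0.461
grasp_force: 0.0
```

>>> play_rows([
  [[0, 0, 0, 0, 0, 0], [0, 0, 0, 0, 0, 0], [0, 0, 0, 0, 0, 0], [0, 0, 0, 0, 0, 0], [0, 0, 0, 0, 0, 0], [0, 0, 0, 0, 0, 0]],
])

```text
time_s: 22.13
position: [0.4791, -0.0089, 0.2148]
tcp_rot: [[0.991, -0.131, -0.002], [-0.131, -0.991, 0.0], [-0.002, -0.0, -1.0]]
force: [0.3, -0.1, 0.2]
opening: 0.458
grasp_force: 0.0
```

Run:
```python
import st
from h import *
d=imaging.capture('wrist')
m=redmask(d); n,l,sx,ce=cv2.connectedComponentsWithStats(m)
i=1+sx[1:,4].argmax(); print(sx[i],ce[i])
s=bot.read_state()
u0,v0,w,h=sx[i,:4]
# top face of grip: predicted corners at z=.126
e=np.array([np.cos(np.radians(82.5)),np.sin(np.radians(82.5)),0]);lat=np.array([-e[1],e[0],0])
g=np.array([.4875,.0526,.126])+e*-.062
print('pred top-face px',[proj(d,g+a*e*.009+b*lat*.015).round(1).tolist() for a in(-1,1) for b in(-1,1)])
for u in(u0-.5,u0+w-.5): print((ray(d,u,v0+h/2,.12)-np.r_[.4875,.0526,0])@e)
```

```text
t 22.1333 p -0.062 lat(left+) 0.0003 z 0.2148 yaw 82.49 Fp -0.08 Flat -0.35 Fz 0.17 mom [ 0.047  0.032 -0.012] R2 [-1.6e-03 -2.0e-04 -1.0e+00] op 0.4579062759914751
[ 308  218   26   56 1343] [320.07818317 246.14594192]
pred top-face px [[331.9, 230.9], [331.6, 273.5], [304.9, 230.9], [305.4, 273.5]]
-0.05443016462758956
-0.07236777463389463
```

```bash
python3 -c "
from rig import bot
print(bot.hand_in())"
```

```text
the job is handed in; nothing more can be done
None
```

I slid the red-handled shutter nose first into the slot until it met the sprung stop at about 100 mm, pressed it with about 9 N, eased back to a light touch, let go and handed in; it looked in place afterwards, but the hand-in returned no verdict.

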